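# Load the blunt pencil into the sharpener chuck

### The arm

A 6-joint arm with a two-finger parallel gripper is mounted at the origin on the work surface. World frame = base frame: x ahead of the robot, y to its left, z up, the work surface at z = 0. Lengths are in m, angles in rad, forces in N, time in s.
With the tool pointing down it reaches from about 0.375 to 0.9 m from the base axis. Payload 3.1 kg.
Tool frame: the origin (TCP) lies at the very end of the fingers, on their centre line; the grasp point (between the pads) lies 19 mm behind it (grasp_offset is the distance from the TCP to the grasp point, in m); x points along the fingers, z is the direction in which the jaws open and shut, and the axes are right-handed (so a half turn about x gives the same grasp; the last joint's range is limited). The gripper opens to 87 mm and grips with 3 to 60 N. Pads are 19 mm wide; open, the fingers measure 117 mm over their backs; the gripper's body (75 mm by 190 mm) begins 51 mm behind the grasp point.
Start: joints at [-1.317, 0.527, 1.433, -0, 1.181, -0.178], TCP at [0.262, -0.567, 0.197] pointing down, gripper open.
Joint ranges: [-3.08, 3.08], [-0.75, 2.2], [0.22, 2.44], [-1.43, 4.57], [0, 2.65], [-2.85, 2.85]. Speed limits (rad/s): [2.79, 2.79, 3.14, 3.14, 3.14, 3.14].

### API

Orientations are given as a unit quaternion [x, y, z, w].
In Python, from bench import * gives the robot as it stands.
- The arm moves only by the tool arm_command, never from a script. Its argument "commands" is a list of rows, each an object with "delta_pos": the shift along the tool's x, y, z in m, a list of three; "turn": the turn, a rotation vector about the tool's x, y, z in degrees, a list of three. In form: [{"delta_pos": [dx, dy, dz], "turn": [wx, wy, wz]}, ...]. A call has 1 to 20 rows; each row is the pose to reach, as a shift and turn from the pose commanded when the call began, along the tool's axes at that moment; what a row does not reach only later rows make up. A row lasts 1/10 s, in which the tool goes at most 50 mm and 8.59 degrees, less where a joint would pass 70% of its speed; a pose out of reach is approached as far as the arm can. A call with a gripper value outside its range is refused whole. "jaw" is the gripper's target within -1 to 1 (shut at 1, half-way at 0, fully open at -1), set as the call begins (left out, the last holds). The fingers move at their own pace and stop on an object; "force" is the grip in N (left out, the last holds). Time passes only in rows, so rows that repeat a pose let the fingers close. It gives the time, the measured TCP pose, the force and the opening at its end, in the units of the state.
- state(): the state, without advancing time (a new reading comes with each control period).
- read_camera(name): name is "scene" or "top" or "wrist"; returns a dict with "image" (400x640x3 uint8, blue, green, red), "z_map" (400x640 float32, m along the optical axis (not along the pixel's ray), 0 where there is no reading), "vertical_fov" (degrees; the focal length in pixels is half the picture's height over the tangent of half this angle, whatever the lens; pixels are square), "cx", "cy" (the principal point, pixels), "extrinsics" (4x4, takes a point from camera to world coordinates). Camera axes: x right, y up, looking along -z (the intrinsics and any distortion apply to the point x, -y, -z); pixel columns grow to the right and rows downward; lengths in m; the calibration is good to about 2 mm. A picture is of the moment at which its call begins.
- sign_off(): hands the job in, once; it reports no verdict.
The state is a dict: "clock": time; "qpos": joint angles; "qvel": joint speeds; "joint_torque": joint torques, N m; "eef_pos": TCP position; "orientation": TCP orientation; "contact_force": force on the tool from outside, world axes, zero at the start; "moment": the same for the moment, N m; "finger_gap": finger opening in m.
Only numpy, scipy, OpenCV 4.12 (cv2) and the standard library are available. Lean on these libraries where they do the work, as an engineer would, in place of code of your own. Each camera call takes 0.05 s, during which the arm holds its last target. There are 200 camera calls.

### The job

Take the blunt green hexagonal pencil from the pen rest and feed it, lead first, through the open chuck of the desk sharpener until you feel its point come gently up against the cutter inside, without breaking the lead. Then, with the pencil still fully home, swing the clamp lever all the way over so that the chuck grips the pencil, and leave everything else on the desk where it is.

Things in the scene. Friction and masses are not known exactly. Their poses are not given: they have to be found in the camera images.
- pencil: The blunt pencil to load: dark green, hexagonal, 10 mm across flats (11.5 over corners), 178 mm long, about 12 g, pink eraser and brass ferrule at the tail (last 24 mm). Origin on its axis at mid-length; x points along it to the lead. It lies level in a notch of the pen rest, axis 32 mm above the desk, its flats upright at the sides; its lead end points roughly towards the sharpener.
- lead_tip (a point): Point of the pencil's lead, on its axis 89 mm ahead of the pencil's origin. The last 15 mm taper from 10 mm to a blunt 4.4 mm lead, soft and brittle: it breaks if pushed against the cutter with more than 8 N.
- sharpener: Red rotary sharpener fixed to the desk. Origin on the desk under the front face of its housing (82 x 72 mm, 126 mm tall), z up, x = feed direction (into the mouth), y = the side to which the lever closes. Chuck axis parallel to x at height 78 mm. Its black chuck carriage (68 wide, z 45 to 111 mm) stands 20 to 31 mm in front of the housing; steel chuck tube to the mouth at x = -46 mm. Crank at the back.
- mouth (a point): Centre of the chuck's mouth, 46 mm before the housing. The mouth (19 mm wide) narrows within 5 mm to a straight round bore of 13 mm. The lead meets the cutter, whose nose ('stop') is a rigid flat, 51 to 75 mm inside the mouth: the point setting and cutter wear decide where; it cannot be seen or read, only felt. The released pencil stays in the bore, its tail drooping up to 6 degrees (4 once clamped).
- clamp_lever (a joint): Clamp lever on the chuck's cam ring; turns about the chuck axis, 0 = open, 1.48 rad = hard end stop, fully closed; starts at 0 to 0.25. At 0 it leans 50 degrees from upright to the sharpener's -y; closing swings it over the top to 35 degrees past upright on the +y side. Takes 4 N at the knob, 5 to 7 N in the last third as three sprung jaws bite; a level push at the start takes up to 12 N. Friction holds it anywhere.
- lever_knob (a point): Centre of the lever's black ball knob (17 mm), 65 mm from the chuck axis on a 7.6 mm steel bar, in the plane 11.5 mm inside the mouth; free space 26 mm to either side of the knob along the chuck axis. About 120 mm above the desk when open, 143 mm upright, 131 mm closed.
- pen_rest: White pen rest fixed to the desk, base 140 x 112 mm, 3 mm thick. Two notched ribs (6 mm thick, 31 mm tall) cross it at x = -66 and +50 mm; two notches 70 mm apart in y hold the two pencils along x, lead towards +x, each shifted up to 8 mm lengthwise. Origin on the desk midway between the notches.
- redblue: Bystander: round red and blue pencil, 9 mm thick, 172 mm, already sharp, in the other notch of the rest. Origin on its axis near mid-length. Leave it there.
- mug: Bystander: pink mug, 80 mm wide, 95 mm tall, with a handle. Origin at the centre of its underside.
- stapler: Bystander: black stapler, 135 x 36 mm, 65 mm tall. Origin at the centre of its underside.
- eraser: Bystander: white block eraser, 45 x 22 x 13 mm. Origin at the centre of its underside.
Mind the look-alikes: they are no part of the job. Of the things that look like the pencil, the smallest one is meant.

How it is judged:
On the way:
1. the pencil has been fed through the chuck until its lead is against the cutter (within 1.5 mm), the lever still open (x of lead_tip in the frame of stop above -0.0015 m and distance between lead_tip and stop below 0.008 m and value of joint clamp_lever below 0.45 rad), for 0.2 s.
At the end, for the whole second after the job is handed in: The lever is fully closed (over 1.38 of 1.48 rad), the lead is within 2 mm of the cutter along the chuck (8 mm in all), the pencil lies along the chuck axis within 0.12 rad and is at rest (value of joint clamp_lever above 1.38 rad and x of lead_tip in the frame of stop above -0.002 m and distance between lead_tip and stop below 0.008 m and angle between the x axis of pencil and the x axis of sharpener, either way round below 0.12 rad and linear speed of pencil below 0.01 m/s); the robot touches nothing.
It fails at once if the lead is pushed against the cutter with more than 8 N (contact force between pencil and cutter above 8 N).
It fails at once if the pencil is rammed against the sharpener with more than 25 N while the lever is open (contact force between pencil and sharpener above 25 N and value of joint clamp_lever below 0.5 rad).
It fails at once if the red and blue pencil, the mug, the stapler or the eraser is moved more than 15 mm (distance of any of redblue, mug, stapler, eraser from where it was at the start of the episode above 0.015 m).
It also fails if it takes over 62 s, if anything falls off the work surface, if the arm or the gripper's body presses on something with over 40 N, if the wrist force passes 120 N, or if a joint passes its speed limit or range.

## Working session

There is one attempt and no reset: what is moved stays moved. The work goes in short steps, Python scripts to look and compute and a tool call to move; the robot and the scene stay as the last step left them, time stands still between calls to the robot, and variables do not carry over. Pictures are saved under pics/ and viewed, about 8 in all and at most 12, crops included, and the job is handed in when it is done.

Besides the shell and the picture viewer there is one more tool, called as name(argument=value, ...) on one line, values as JSON. arm_command: Moves the arm, as the interface text tells. Its arguments: {"type":"object","properties":{"commands":{"type":"array","items":{"type":"object","properties":{"delta_pos":{"type":"array","items":{"type":"number"}},"turn":{"type":"array","items":{"type":"number"}}}}},"jaw":{"type":"number"},"force":{"type":"number"}},"required":["commands"]}

```bash
ls; mkdir -p pics; cat > h.py <<'E'
from bench import *
import numpy as np, cv2
from scipy.spatial.transform import Rotation as R
def cam(n,save=None):
    c=read_camera(n)
    np.savez('%s.npz'%(save or n),**{k:np.array(v) for k,v in c.items()})
    if save: cv2.imwrite('pics/%s.png'%save,c['image'])
    return c
def px(c,u,v,z=None):
    """pixel -> world with depth, or on plane z"""
    f=200/np.tan(np.radians(float(c['vertical_fov']))/2)
    d=np.array([(u-c['cx'])/f,-(v-c['cy'])/f,-1.]);E=c['extrinsics']
    if z is None:
        return (E@np.r_[d*np.median(c['z_map'][int(v)-1:int(v)+2,int(u)-1:int(u)+2]),1])[:3]
    w=E[:3,:3]@d; return E[:3,3]+w*(z-E[2,3])/w[2]
def proj(c,p):
    f=200/np.tan(np.radians(float(c['vertical_fov']))/2)
    q=np.linalg.inv(c['extrinsics'])@np.r_[p,1]
    return np.array([c['cx']+f*q[0]/-q[2],c['cy']-f*q[1]/-q[2]])
E
python3 - <<'E'
from h import *
s=state();print({k:np.round(v,3) for k,v in s.items()})
a=cam('scene','scene0');b=cam('top','top0')
for c in (a,b):print([ (k,np.round(c[k],3)) for k in c if k not in('image','z_map')])
E
```

```text
pics
{'clock': np.float64(0.0), 'qpos': array([-1.316,  0.528,  1.434, -0.   ,  1.181, -0.178]), 'qvel': array([ 0.002,  0.   , -0.   , -0.001, -0.   , -0.001]), 'joint_torque': array([ -0.   , -44.005, -17.659,   0.063,   0.058,  -0.   ]), 'eef_pos': array([ 0.262, -0.567,  0.196]), 'orientation': array([ 0.381,  0.596, -0.38 ,  0.595]), 'contact_force': array([-0.176, -0.364, -0.073]), 'moment': array([-0.051,  0.01 , -0.034]), 'finger_gap': np.float64(0.087)}
[('vertical_fov', np.float64(51.631)), ('cx', np.float64(325.52)), ('cy', np.float64(199.294)), ('extrinsics', array([[ 0.556, -0.524,  0.646,  1.228],
       [ 0.831,  0.36 , -0.423, -0.296],
       [-0.011,  0.772,  0.636,  0.83 ],
       [ 0.   ,  0.   ,  0.   ,  1.   ]]))]
[('vertical_fov', np.float64(54.733)), ('cx', np.float64(317.599)), ('cy', np.float64(198.936)), ('extrinsics', array([[-0.004,  0.991, -0.136,  0.366],
       [-1.   , -0.003,  0.01 ,  0.184],
       [ 0.01 ,  0.136,  0.991,  0.958],
       [ 0.   ,  0.   ,  0.   ,  1.   ]]))]
```

View pics/scene0.png

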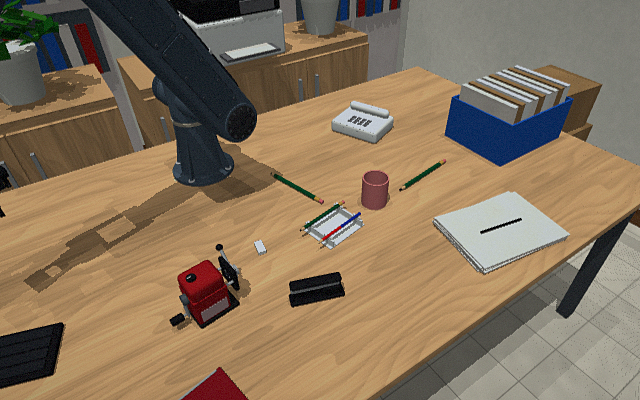

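View pics/top0.png

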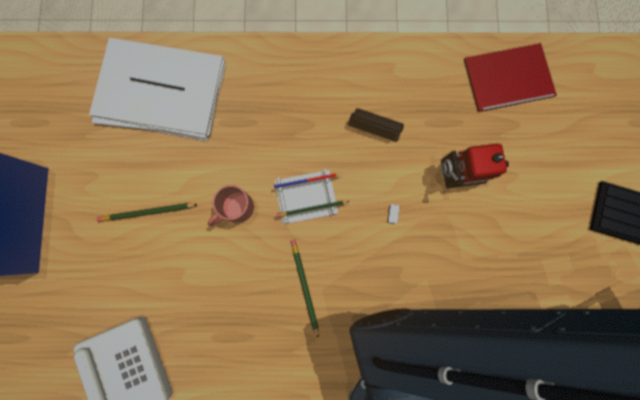

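The scene shows the pen rest with both pencils, the red sharpener, and two loose look-alike green pencils on the desk. In the top view the green pencil in the rest runs from about (278,216) to (347,203), and the sharpener is at about (475,165). I'll enlarge both areas.

```bash
python3 - <<'E'
from h import *
b=cv2.imread('pics/top0.png');a=cv2.imread('pics/scene0.png')
x=cv2.resize(b[160:230,260:360],None,fx=4,fy=4,interpolation=cv2.INTER_CUBIC)
y=cv2.resize(b[135:205,415:515],None,fx=4,fy=4,interpolation=cv2.INTER_CUBIC)
z=cv2.resize(a[235:335,165:265],None,fx=3,fy=3,interpolation=cv2.INTER_CUBIC)
w=cv2.resize(a[190:260,290:390],None,fx=3,fy=3,interpolation=cv2.INTER_CUBIC)
o=np.zeros((600,800,3),np.uint8);o[:280,:400]=x;o[:280,400:]=y;o[290:590,:300]=z;o[290:500,400:700]=w
cv2.imwrite('pics/crop1.png',o)
E
```

```text
(no output)
```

View pics/crop1.png

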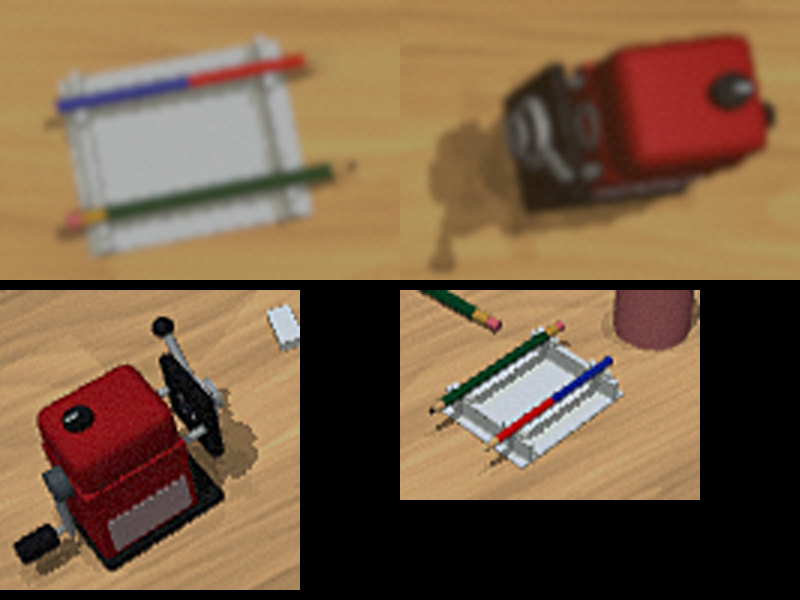

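The crops show, in top pixels: lead tip ≈(347,202), pencil tail ≈(277,215), mouth ≈(446,167). In the scene view the knob is at about (219,247). Next I turn these into world positions.

```bash
python3 - <<'E'
from h import *
a=dict(np.load('scene0.npz'));b=dict(np.load('top0.npz'))
T=lambda x,y:(260+x/4,160+y/4); S=lambda x,y:(415+(x-400)/4,135+y/4); C=lambda x,y:(165+x/3,235+(y-290)/3); W=lambda x,y:(290+(x-400)/3,190+(y-290)/3)
r=lambda p:np.round(p,4)
tip=px(b,*T(352,167),z=.032);tail=px(b,*T(65,220),z=.034);print('tip',r(tip),'tail',r(tail),np.linalg.norm(tip-tail),r(px(b,*T(200,197))))
print('scene tip',r(px(a,*W(435,408),z=.032)),'tail',r(px(a,*W(562,325),z=.032)))
# sharpener roof corners (z .126)
for p in [(617,50),(745,37),(765,145),(640,170)]:print('roof',r(px(b,*S(*p),z=.126)),r(px(b,*S(*p))))
# carriage top
for p in [(507,97),(555,68),(527,207)]:print('car',r(px(b,*S(*p),z=.111)),r(px(b,*S(*p))))
print('mouth',r(px(b,*S(520,130),z=.078)),r(px(b,*S(520,130))))
k=C(163,326);print('knob',r(px(a,*k)),r(px(a,*k,z=.12)))
# bystanders top
for n,p,z in [('mug',(232,205),.095),('stap',(376,124),.06),('eras',(393,213),.013)]:print(n,r(px(b,*p,z=z)))
# roof by depth fit: points at z~.126 in top view, red
H,Wd=b['z_map'].shape
P=np.array([px(b,u,v) for v in range(130,200) for u in range(430,520)])
m=(abs(P[:,2]-.126)<.006)
hsv=cv2.cvtColor(b['image'],cv2.COLOR_BGR2HSV)[130:200,430:520].reshape(-1,3)
red=(hsv[:,1]>150)&((hsv[:,0]<8)|(hsv[:,0]>172))
q=P[m&red][:,:2].astype(np.float32);rr=cv2.minAreaRect(q);print(len(q),rr,np.round(cv2.boxPoints(rr),4))
m=(abs(P[:,2]-.111)<.006)&(hsv[:,2]<60)
q=P[m][:,:2].astype(np.float32);print(len(q),q.mean(0),cv2.minAreaRect(q))
# pencil axis from green pixels in top
G=cv2.inRange(cv2.cvtColor(b['image'],cv2.COLOR_BGR2HSV),(40,80,10),(90,255,120))[160:230,260:360]
v,u=np.nonzero(G);Q=np.array([px(b,260+i,160+j,z=.035) for i,j in zip(u,v)])[:,:2].astype(np.float32)
l=cv2.fitLine(Q,cv2.DIST_HUBER,0,.01,.01).ravel();print('pencil line',l,len(Q),np.degrees(np.arctan2(l[1],l[0])))
E
```

```text
tip [0.4863 0.1013 0.032 ] tail [0.4545 0.2741 0.034 ] 0.17576106235315064 [0.4678 0.1932 0.0365]
scene tip [0.4894 0.1073 0.032 ] tail [0.4584 0.2751 0.032 ]
roof [ 0.595  -0.1618  0.126 ] [ 0.5963 -0.1639  0.1211]
roof [ 0.6023 -0.2338  0.126 ] [ 0.6045 -0.2377  0.1182]
roof [ 0.541  -0.2407  0.126 ] [ 0.5669 -0.3035  0.003 ]
roof [ 0.5271 -0.1706  0.126 ] [ 0.5298 -0.1766  0.1121]
car [ 0.572  -0.1043  0.111 ] [ 0.5968 -0.1392  0.0087]
car [ 0.5887 -0.1323  0.111 ] [ 0.589  -0.1327  0.11  ]
car [ 0.5092 -0.1125  0.111 ] [ 0.5267 -0.1488  0.0075]
mouth [ 0.5603 -0.1222  0.078 ] [ 0.558  -0.1186  0.0886]
knob [ 0.5232 -0.1329  0.1311] [ 0.5121 -0.1303  0.12  ]
mug [0.4715 0.3677 0.095 ]
stap [0.6717 0.0334 0.06  ]
eras [ 0.4605 -0.0109  0.013 ]
915 ((0.568668782711029, -0.20186354219913483), (0.06610609591007233, 0.07815759629011154), 7.571727275848389) [[ 0.5308 -0.1675]
 [ 0.5411 -0.245 ]
 [ 0.6066 -0.2362]
 [ 0.5963 -0.1588]]
124 [ 0.5595381 -0.1356225] ((0.5591453909873962, -0.13652737438678741), (0.06060871481895447, 0.011249762959778309), 8.294252395629883)
pencil line [ 0.19111973 -0.9815667   0.4720614   0.18056457] 87 -78.98186
```

```bash
cat >> h.py <<'E'
def rot(yaw,s=1):
    y=s*np.array([np.cos(yaw),np.sin(yaw),0]);x=np.array([0,0,-1.]);return np.c_[x,y,np.cross(x,y)]
def plan(p,Rt,base=None):
    s=state();p0,R0=base or (np.array(s['eef_pos']),R.from_quat(s['orientation']).as_matrix())
    t=R.from_matrix(R0.T@Rt).as_rotvec(degrees=True)
    print('delta',np.round(R0.T@(np.array(p)-p0),4),'turn',np.round(t,2))
def show():
    s=state();M=R.from_quat(s['orientation']).as_matrix()
    print('t',round(float(s['clock']),2),'p',np.round(s['eef_pos'],4),'toolx',np.round(M[:,0],3),'tooly yaw',np.round(np.degrees(np.arctan2(M[1,1],M[0,1])),2),'F',np.round(s['contact_force'],2),'gap',round(float(s['finger_gap']),4),'q',np.round(s['qpos'],2))
E
python3 - <<'E'
from h import *
show()
y=np.radians(-79.3)
for s in(1,-1):
    plan([.55,-.1,.26],rot(y,s));plan([.465,.225,.16],rot(y,s))
E
```

```text
t 0.1 p [ 0.262  -0.5667  0.1961] toolx [-0.001  0.002 -1.   ] tooly yaw 24.8 F [ 0.07 -0.01 -0.3 ] gap 0.0874 q [-1.32  0.53  1.43 -0.    1.18 -0.18]
delta [-0.0632  0.4572 -0.3029] turn [ 1.041e+02 -1.000e-01  9.000e-02]
delta [ 0.0375  0.5163 -0.6334] turn [ 1.041e+02 -1.000e-01  9.000e-02]
delta [-0.0632  0.4572 -0.3029] turn [-75.9   -0.08  -0.09]
delta [ 0.0375  0.5163 -0.6334] turn [-75.9   -0.08  -0.09]
```

arm_command(commands=[{"delta_pos": [-0.063,0.457,-0.303],"turn": [-75.9,0,0]},{"delta_pos": [-0.063,0.457,-0.303],"turn": [-75.9,0,0]},{"delta_pos": [-0.063,0.457,-0.303],"turn": [-75.9,0,0]},{"delta_pos": [-0.063,0.457,-0.303],"turn": [-75.9,0,0]},{"delta_pos": [-0.063,0.457,-0.303],"turn": [-75.9,0,0]},{"delta_pos": [-0.063,0.457,-0.303],"turn": [-75.9,0,0]},{"delta_pos": [-0.063,0.457,-0.303],"turn": [-75.9,0,0]},{"delta_pos": [-0.063,0.457,-0.303],"turn": [-75.9,0,0]},{"delta_pos": [-0.063,0.457,-0.303],"turn": [-75.9,0,0]},{"delta_pos": [-0.063,0.457,-0.303],"turn": [-75.9,0,0]},{"delta_pos": [-0.063,0.457,-0.303],"turn": [-75.9,0,0]},{"delta_pos": [0.037,0.516,-0.633],"turn": [-75.9,0,0]},{"delta_pos": [0.037,0.516,-0.633],"turn": [-75.9,0,0]},{"delta_pos": [0.037,0.516,-0.633],"turn": [-75.9,0,0]},{"delta_pos": [0.037,0.516,-0.633],"turn": [-75.9,0,0]},{"delta_pos": [0.037,0.516,-0.633],"turn": [-75.9,0,0]},{"delta_pos": [0.037,0.516,-0.633],"turn": [-75.9,0,0]},{"delta_pos": [0.037,0.516,-0.633],"turn": [-75.9,0,0]},{"delta_pos": [0.037,0.516,-0.633],"turn": [-75.9,0,0]},{"delta_pos": [0.037,0.516,-0.633],"turn": [-75.9,0,0]}], jaw=-0.2, force=15)

```text
clock: 2.1
eef_pos: [0.4641, 0.2246, 0.1593]
orientation: [-0.067, 0.704, 0.067, 0.703]
contact_force: [0.2, 0.0, -0.4]
finger_gap: 0.0524
```

```bash
python3 - <<'E'
from h import *
show();c=cam('wrist','wrist1');print(np.round(c['extrinsics'],3),c['vertical_fov'],c['cx'],c['cy']);
big=cv2.resize(c['image'],(800,500),interpolation=cv2.INTER_CUBIC);cv2.imwrite('pics/w1b.png',big);show()
E
```

```text
t 2.1 p [0.4641 0.2246 0.1593] toolx [-0.001 -0.001 -1.   ] tooly yaw 100.89 F [ 0.15  0.04 -0.36] gap 0.0524 q [ 0.23  0.43  1.74 -0.    0.97  0.04]
[[ 0.982 -0.18  -0.055  0.448]
 [ 0.188  0.936  0.297  0.307]
 [-0.002 -0.302  0.953  0.347]
 [ 0.     0.     0.     1.   ]] 65.68256692036643 318.64302371352784 195.77875962802287
t 2.15 p [0.4651 0.2237 0.1598] toolx [-0.    -0.001 -1.   ] tooly yaw 100.77 F [-0.48 -0.4   0.24] gap 0.0521 q [ 0.23  0.43  1.74 -0.    0.97  0.04]
```

View pics/w1b.png

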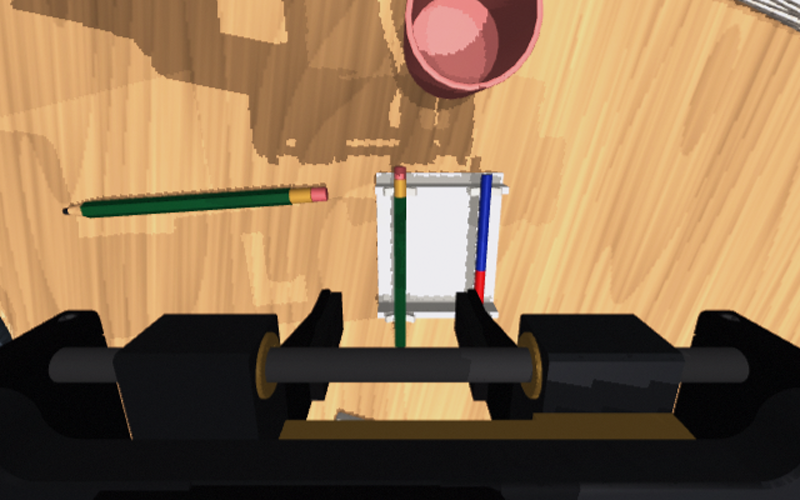

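The wrist view shows the green pencil running from its tail at (320,134) native px, with the ferrule/green edge at (320,157), to (320,272). The fingers are either side of it and the mug is clear.

```bash
python3 - <<'E'
from h import *
c=dict(np.load('wrist1.npz'))
hsv=cv2.cvtColor(c['image'],cv2.COLOR_BGR2HSV)
m=cv2.inRange(hsv,(45,80,20),(85,255,200));m[:,:300]=0;m[:,345:]=0;m[:145]=0;m[262:]=0
v,u=np.nonzero(m);print(len(v),v.min(),v.max())
L=[]
for r in range(162,240,4):
    uu=u[v==r];L.append(px(c,(uu.min()+uu.max())/2,r,z=.034))
L=np.array(L);l=cv2.fitLine(L[:,:2].astype(np.float32),cv2.DIST_HUBER,0,.01,.01).ravel();print(l,np.degrees(np.arctan2(l[1],l[0])))
print('tail',px(c,320,134,z=.032),px(c,320,136.5,z=.036),'ferrule',px(c,320,157.3,z=.036),'depth z',px(c,320,200),px(c,320,150))
for r in(162,200,238):
    uu=u[v==r];print(r,uu.min(),uu.max(),px(c,uu.min()-.5,r,z=.034)[0]-px(c,uu.max()+.5,r,z=.034)[0])
E
```

```text
919 158 261
[ 0.18933007 -0.9819135   0.46694118  0.21228552] -79.0863
tail [0.45530545 0.27265246 0.032     ] [0.45567707 0.2706832  0.036     ] ferrule [0.4596169  0.25025014 0.036     ] depth z [0.46817625 0.20585    0.03686134] [0.45821578 0.25751668 0.03600517]
162 316 324 -0.009040196743789142
200 316 324 -0.009392234109314446
238 316 323 -0.008687000544889967
```

arm_command(commands=[{"delta_pos": [0.045,-0.0035,-0.0005]},{"delta_pos": [0.085,-0.0035,-0.0005]},{"delta_pos": [0.115,-0.0035,-0.0005]},{"delta_pos": [0.135,-0.0035,-0.0005]},{"delta_pos": [0.146,-0.0035,-0.0005]},{"delta_pos": [0.146,-0.0035,-0.0005]},{"delta_pos": [0.146,-0.0035,-0.0005]}])

```text
invalid input
```

arm_command(commands=[{"delta_pos": [0,0,0]},{"delta_pos": [0,0,0]},{"delta_pos": [0,0,0]},{"delta_pos": [0,0,0]},{"delta_pos": [0,0,0]},{"delta_pos": [0,0,0]},{"delta_pos": [0,0,0]},{"delta_pos": [0,0,0]},{"delta_pos": [0,0,0]},{"delta_pos": [0,0,0]}], jaw=1, force=15)

```text
invalid input
```

```bash
python3 - <<'E'
from h import *
show()
E
```

```text
t 2.15 p [0.4651 0.2237 0.1598] toolx [-0.    -0.001 -1.   ] tooly yaw 100.77 F [-0.48 -0.4   0.24] gap 0.0521 q [ 0.23  0.43  1.74 -0.    0.97  0.04]
```

Every row needs the turn as well.

arm_command(commands=[{"delta_pos": [0.045,-0.0035,-0.0005],"turn": [0,0,0]},{"delta_pos": [0.085,-0.0035,-0.0005],"turn": [0,0,0]},{"delta_pos": [0.115,-0.0035,-0.0005],"turn": [0,0,0]},{"delta_pos": [0.135,-0.0035,-0.0005],"turn": [0,0,0]},{"delta_pos": [0.146,-0.0035,-0.0005],"turn": [0,0,0]},{"delta_pos": [0.146,-0.0035,-0.0005],"turn": [0,0,0]},{"delta_pos": [0.146,-0.0035,-0.0005],"turn": [0,0,0]}])

```text
clock: 2.85
eef_pos: [0.4664, 0.2196, 0.0147]
orientation: [-0.065, 0.704, 0.065, 0.705]
contact_force: [0.2, 1.0, 0.8]
finger_gap: 0.052
```

arm_command(commands=[{"delta_pos": [0,0,0],"turn": [0,0,0]},{"delta_pos": [0,0,0],"turn": [0,0,0]},{"delta_pos": [0,0,0],"turn": [0,0,0]},{"delta_pos": [0,0,0],"turn": [0,0,0]},{"delta_pos": [0,0,0],"turn": [0,0,0]},{"delta_pos": [0,0,0],"turn": [0,0,0]},{"delta_pos": [0,0,0],"turn": [0,0,0]},{"delta_pos": [0,0,0],"turn": [0,0,0]}], jaw=1, force=15)

```text
clock: 3.65
eef_pos: [0.4652, 0.2202, 0.0139]
orientation: [-0.066, 0.704, 0.066, 0.704]
contact_force: [1.1, 1.1, 0.1]
finger_gap: 0.0023
```

```bash
python3 - <<'E'
from h import *
show()
E
```

```text
t 3.65 p [0.4652 0.2202 0.0139] toolx [-0. -0. -1.] tooly yaw 100.7 F [1.07 1.06 0.11] gap 0.0023 q [0.22 0.68 1.85 0.   0.61 0.04]
```

The gap reads 2 mm, so the pencil may not be in the jaws. I'll look.

```bash
python3 - <<'E'
from h import *
c=cam('wrist','wrist2');a=cam('scene','scene2');show()
o=np.zeros((560,800,3),np.uint8)
o[:300,:800]=cv2.resize(c['image'][100:280,80:560],(800,300),interpolation=cv2.INTER_CUBIC)
o[300:560,:400]=cv2.resize(a['image'][180:260,270:393],(400,260),interpolation=cv2.INTER_CUBIC)
cv2.imwrite('pics/v2.png',o)
E
```

```text
t 3.75 p [0.4652 0.2202 0.0139] toolx [-0. -0. -1.] tooly yaw 100.69 F [ 0.13 -0.2  -0.87] gap 0.0006 q [0.22 0.68 1.85 0.   0.61 0.04]
```

View pics/v2.png

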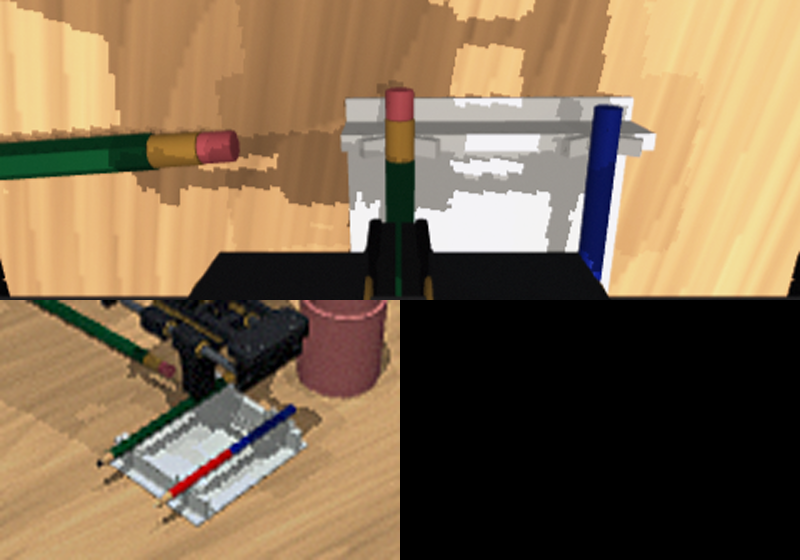

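The pencil still lies in its notch, and the fingers straddle it with a green strip visible between them. I'll measure the finger span by depth to settle whether it is gripped.

```bash
python3 - <<'E'
from h import *
c=dict(np.load('wrist2.npz'));s=state();M=R.from_quat(s['orientation']).as_matrix();p=np.array(s['eef_pos'])
for r in (236,244,252,262,270):
    row=[]
    for u in range(296,346,2):
        q=M.T@(px(c,u,r)-p);row.append((u,)+tuple(np.round(q*1000).astype(int)))
    print(r,row)
hsv=cv2.cvtColor(c['image'],cv2.COLOR_BGR2HSV);m=cv2.inRange(hsv,(45,80,20),(85,255,200))
for r in(200,210,220):
    uu=np.nonzero(m[r,300:345])[0]+300;print(r,uu.min(),uu.max(),px(c,uu.mean(),r),px(c,uu.max()+.5,r,z=.035)-px(c,uu.min()-.5,r,z=.035))
# finger tips expected position
for zz in(-.005,-.015,-.02,-.025):print(proj(c,p+M@np.array([-.04,.0095,zz])))
show()
E
```

```text
236 [(296, np.int64(11), np.int64(-9), np.int64(-17)), (298, np.int64(11), np.int64(-9), np.int64(-15)), (300, np.int64(10), np.int64(-8), np.int64(-14)), (302, np.int64(-32), np.int64(11), np.int64(-10)), (304, np.int64(-32), np.int64(11), np.int64(-9)), (306, np.int64(-33), np.int64(12), np.int64(-8)), (308, np.int64(-32), np.int64(11), np.int64(-6)), (310, np.int64(-29), np.int64(10), np.int64(-5)), (312, np.int64(-29), np.int64(10), np.int64(-4)), (314, np.int64(-30), np.int64(10), np.int64(-3)), (316, np.int64(-28), np.int64(9), np.int64(-2)), (318, np.int64(-22), np.int64(7), np.int64(-1)), (320, np.int64(-23), np.int64(7), np.int64(0)), (322, np.int64(-29), np.int64(10), np.int64(1)), (324, np.int64(-29), np.int64(10), np.int64(2)), (326, np.int64(-29), np.int64(10), np.int64(3)), (328, np.int64(-30), np.int64(10), np.int64(5)), (330, np.int64(-32), np.int64(11), np.int64(6)), (332, np.int64(-32), np.int64(11), np.int64(7)), (334, np.int64(-32), np.int64(11), np.int64(8)), (336, np.int64(-32), np.int64(11), np.int64(9)), (338, np.int64(12), np.int64(-9), np.int64(13)), (340, n
[... 4946 characters left out ...]
.int64(-110), np.int64(37), np.int64(5)), (340, np.int64(-112), np.int64(38), np.int64(5)), (342, np.int64(-112), np.int64(38), np.int64(6)), (344, np.int64(-111), np.int64(38), np.int64(6))]
200 312 328 [0.45994888 0.24870899 0.03680681] [0.00943846 0.00177639 0.        ]
210 312 328 [0.46103242 0.24298016 0.03712395] [ 9.53611867e-03  1.79502073e-03 -2.77555756e-17]
220 312 327 [0.46189337 0.23690409 0.03694862] [0.00906902 0.00170734 0.        ]
[310.31818024 245.50379906]
[291.2810322  245.51395876]
[281.76314014 245.51903824]
[272.24570268 245.52411748]
t 3.75 p [0.4652 0.2202 0.0139] toolx [-0. -0. -1.] tooly yaw 100.69 F [ 0.13 -0.2  -0.87] gap 0.0006 q [0.22 0.68 1.85 0.   0.61 0.04]
```

```bash
python3 - <<'E'
from h import *
a=dict(np.load('scene2.npz'));p=np.array([.4652,.2202,.0139]);M=rot(np.radians(100.7))
for x in(0,-.019,-.04,-.07):
    print(x,[np.round(proj(a,p+M@np.array([x,0,z])),1) for z in(-.01,0,.01)])
for n,pp in(('wrist1',np.array([.465,.2245,.1595])),('wrist2',p)):
    c=dict(np.load(n+'.npz'))
    f=200/np.tan(np.radians(float(c['vertical_fov']))/2);v,u=np.mgrid[0:400,0:640];zm=c['z_map']
    P=np.stack([(u-c['cx'])/f*zm,-(v-c['cy'])/f*zm,-zm],-1)@c['extrinsics'][:3,:3].T+c['extrinsics'][:3,3]
    q=(P-pp)@M
    m=(zm>0)&(abs(q[...,1])<.014)&(abs(q[...,2])<.05)&(q[...,0]<.02)&(c['image'].max(-1)<70)
    for lo in np.arange(-.07,.02,.01):
        k=m&(q[...,0]>=lo)&(q[...,0]<lo+.01)
        print(n,round(lo,3),k.sum(),np.round(q[k].min(0),3) if k.any() else '',np.round(q[k].max(0),3) if k.any() else '')
E
```

```text
0 [array([327.8, 212.7]), array([330.2, 214.2]), array([332.6, 215.8])]
-0.019 [array([327.8, 207.9]), array([330.2, 209.4]), array([332.6, 211. ])]
-0.04 [array([327.7, 202.4]), array([330.2, 204. ]), array([332.6, 205.5])]
-0.07 [array([327.7, 194.4]), array([330.1, 196. ]), array([332.6, 197.5])]
wrist1 -0.07 737 [-0.07  -0.009 -0.041] [-0.06   0.013  0.038]
wrist1 -0.06 585 [-0.06  -0.002 -0.038] [-0.05   0.013  0.036]
wrist1 -0.05 566 [-0.05  -0.008 -0.036] [-0.04   0.013  0.034]
wrist1 -0.04 455 [-0.04  -0.009 -0.036] [-0.03   0.013  0.034]
wrist1 -0.03 181 [-0.03  -0.009 -0.036] [-0.024  0.012  0.033]
wrist1 -0.02 0  
wrist1 -0.01 0  
wrist1 0.0 0  
wrist1 0.01 0  
wrist2 -0.07 338 [-0.07   0.009 -0.009] [-0.06   0.012  0.007]
wrist2 -0.06 322 [-0.06   0.005 -0.009] [-0.05   0.012  0.008]
wrist2 -0.05 313 [-0.05   0.004 -0.01 ] [-0.04   0.012  0.009]
wrist2 -0.04 265 [-0.04   0.009 -0.01 ] [-0.03   0.012  0.009]
wrist2 -0.03 367 [-0.03  -0.014 -0.01 ] [-0.02   0.014  0.009]
wrist2 -0.02 6 [-0.02   0.009 -0.005] [-0.019  0.013  0.004]
wrist2 -0.01 0  
wrist2 0.0 0  
wrist2 0.01 0
```

```bash
python3 - <<'E'
from h import *
p=np.array([.4652,.2202,.0139]);M=rot(np.radians(100.7))
c=dict(np.load('scene2.npz'))
f=200/np.tan(np.radians(float(c['vertical_fov']))/2);v,u=np.mgrid[0:400,0:640];zm=c['z_map']
P=np.stack([(u-c['cx'])/f*zm,-(v-c['cy'])/f*zm,-zm],-1)@c['extrinsics'][:3,:3].T+c['extrinsics'][:3,3]
q=(P-p)@M
for vv in range(190,222,2):
    print(vv,[(uu,int(1000*q[vv,uu,0]),int(1000*q[vv,uu,1]),int(1000*q[vv,uu,2]),int(c['image'][vv,uu].max())) for uu in range(322,340,3)])
E
```

```text
190 [(322, -108, -31, 0, 51), (325, -118, -34, 14, 35), (328, -118, -27, 19, 35), (331, -117, -21, 25, 40), (334, -123, -20, 36, 87), (337, -131, -22, 49, 21)]
192 [(322, 15, 70, -108, 120), (325, -112, -34, 15, 23), (328, -115, -31, 23, 39), (331, -117, -27, 30, 23), (334, -113, -18, 33, 10), (337, -123, -21, 48, 86)]
194 [(322, 10, 59, -96, 110), (325, -107, -36, 17, 27), (328, -112, -34, 26, 16), (331, -113, -29, 33, 163), (334, -105, -17, 32, 39), (337, -101, -8, 35, 13)]
196 [(322, 13, 54, -91, 122), (325, -70, -10, -10, 19), (328, -106, -35, 27, 24), (331, -106, -30, 33, 58), (334, -111, -29, 44, 87), (337, 17, 91, -61, 73)]
198 [(322, 13, 47, -84, 130), (325, -59, -8, -12, 70), (328, -66, -7, 0, 17), (331, -76, -10, 13, 0), (334, -72, 0, 16, 12), (337, -111, -28, 55, 84)]
200 [(322, 2, 31, -67, 83), (325, 14, 47, -71, 116), (328, -61, -9, 0, 10), (331, -66, -7, 11, 12), (334, -60, 3, 12, 8), (337, 13, 73, -43, 107)]
202 [(322, 6, 27, -63, 86), (325, 12, 38, -62, 127), (328, -51, -7, 0, 20), (331, -58, -7, 11, 9), (334, -50, 5, 10, 18), (337, 13, 66, -36, 145)]
204 [(322, 15, 2
[... 598 characters left out ...]
25, -23, -22, 1, 46), (328, -23, -16, 7, 44), (331, 13, 20, -16, 83), (334, 12, 25, -9, 103), (337, 11, 31, -2, 109)]
214 [(322, -22, -33, 0, 50), (325, -21, -26, 5, 37), (328, 14, 7, -17, 137), (331, 8, 9, -6, 107), (334, 13, 19, -3, 109), (337, 8, 22, 6, 108)]
216 [(322, -20, -38, 4, 41), (325, 10, -8, -14, 129), (328, 9, -2, -6, 95), (331, 11, 5, -2, 101), (334, 11, 11, 4, 106), (337, 9, 16, 12, 112)]
218 [(322, 12, -19, -15, 132), (325, 9, -15, -6, 186), (328, 10, -8, -1, 98), (331, 8, -3, 6, 200), (334, 12, 5, 10, 100), (337, 12, 12, 16, 101)]
220 [(322, 9, -27, -6, 208), (325, 11, -20, -1, 92), (328, 8, -16, 7, 198), (331, 7, -10, 13, 188), (334, 11, 0, 16, 195), (337, 10, 4, 24, 224)]
```

Both cameras agree that the real fingertips end about 25 mm short of the reported TCP along tool x, so the jaws shut just above the pencil. Nothing moved. I'll open, go 25 mm lower while watching the force, and regrip.

arm_command(commands=[{"delta_pos": [0,0,0],"turn": [0,0,0]},{"delta_pos": [0,0,0],"turn": [0,0,0]},{"delta_pos": [0,0,0],"turn": [0,0,0]},{"delta_pos": [0,0,0],"turn": [0,0,0]},{"delta_pos": [0.008,0,0],"turn": [0,0,0]},{"delta_pos": [0.016,0,0],"turn": [0,0,0]},{"delta_pos": [0.021,0,0],"turn": [0,0,0]},{"delta_pos": [0.021,0,0],"turn": [0,0,0]},{"delta_pos": [0.021,0,0],"turn": [0,0,0]}], jaw=-0.2)

```text
clock: 4.65
eef_pos: [0.465, 0.2201, -0.0075]
orientation: [-0.066, 0.704, 0.066, 0.704]
contact_force: [0.2, -0.1, 0.7]
finger_gap: 0.0516
```

```bash
python3 - <<'E'
from h import *
show();c=cam('wrist','wrist3')
p=np.array(state()['eef_pos']);M=R.from_quat(state()['orientation']).as_matrix()
f=200/np.tan(np.radians(float(c['vertical_fov']))/2);v,u=np.mgrid[0:400,0:640];zm=c['z_map']
P=np.stack([(u-c['cx'])/f*zm,-(v-c['cy'])/f*zm,-zm],-1)@c['extrinsics'][:3,:3].T+c['extrinsics'][:3,3]
q=(P-p)@M
m=(zm>0)&(q[...,1]>.008)&(q[...,1]<.013)&(abs(q[...,2])<.05)&(c['image'].max(-1)<70)&(q[...,0]<.01)
print(np.sort(q[m][:,0])[-12:], 'pencil z',[np.round(px(c,320,r),4) for r in(215,225)])
E
```

```text
t 4.65 p [ 0.465   0.2201 -0.0075] toolx [-0.001 -0.    -1.   ] tooly yaw 100.7 F [ 0.24 -0.14  0.74] gap 0.0516 q [ 0.22  0.72  1.85 -0.    0.57  0.04]
[-0.0260349  -0.02590176 -0.02589977 -0.02582392 -0.02581999 -0.02556293
 -0.02542955 -0.02535523 -0.02527485 -0.0251941  -0.02461354 -0.02450685] pencil z [array([0.4598, 0.2481, 0.0372]), array([0.4608, 0.2427, 0.0369])]
```

arm_command(commands=[{"delta_pos": [0.005,0,0],"turn": [0,0,0]},{"delta_pos": [0.005,0,0],"turn": [0,0,0]},{"delta_pos": [0.005,0,0],"turn": [0,0,0]},{"delta_pos": [0.005,0,0],"turn": [0,0,0]},{"delta_pos": [0.005,0,0],"turn": [0,0,0]},{"delta_pos": [0.005,0,0],"turn": [0,0,0]},{"delta_pos": [0.005,0,0],"turn": [0,0,0]},{"delta_pos": [0.005,0,0],"turn": [0,0,0]},{"delta_pos": [0.005,0,0],"turn": [0,0,0]}], jaw=1, force=15)

```text
clock: 5.6
eef_pos: [0.4657, 0.2203, -0.0119]
orientation: [-0.066, 0.704, 0.066, 0.704]
contact_force: [0.5, 0.8, 1.3]
finger_gap: 0.0097
```

```bash
python3 - <<'E'
from h import *
show()
E
```

```text
t 5.6 p [ 0.4657  0.2203 -0.0119] toolx [ 0.001  0.    -1.   ] tooly yaw 100.7 F [0.49 0.79 1.32] gap 0.0097 q [0.22 0.73 1.85 0.   0.56 0.04]
```

arm_command(commands=[{"delta_pos": [-0.03,0,0],"turn": [0,0,0]},{"delta_pos": [-0.075,0,0],"turn": [0,0,0]},{"delta_pos": [-0.12,-0.02,0.002],"turn": [0,0,0]},{"delta_pos": [-0.155,-0.05,0.003],"turn": [1,0,0]},{"delta_pos": [-0.162,-0.095,0.006],"turn": [2,0,0]},{"delta_pos": [-0.162,-0.14,0.009],"turn": [2.8,0,0]},{"delta_pos": [-0.162,-0.185,0.012],"turn": [2.8,0,0]},{"delta_pos": [-0.162,-0.23,0.015],"turn": [2.8,0,0]},{"delta_pos": [-0.162,-0.275,0.018],"turn": [2.8,0,0]},{"delta_pos": [-0.162,-0.32,0.02],"turn": [2.8,0,0]},{"delta_pos": [-0.162,-0.36,0.022],"turn": [2.8,0,0]},{"delta_pos": [-0.162,-0.39,0.0235],"turn": [2.8,0,0]},{"delta_pos": [-0.162,-0.407,0.0235],"turn": [2.8,0,0]},{"delta_pos": [-0.162,-0.407,0.0235],"turn": [2.8,0,0]},{"delta_pos": [-0.162,-0.407,0.0235],"turn": [2.8,0,0]}])

```text
clock: 7.1
eef_pos: [0.5629, -0.174, 0.1495]
orientation: [-0.048, 0.706, 0.049, 0.705]
contact_force: [-0.5, 0.6, 0.3]
finger_gap: 0.0097
```

```bash
python3 - <<'E'
from h import *
show();c=cam('wrist','wrist4');t=cam('top','top4');show()
o=np.zeros((600,800,3),np.uint8)
o[:480]=cv2.resize(c['image'][60:252,160:480],(800,480),interpolation=cv2.INTER_CUBIC)
o[480:,:400]=cv2.resize(t['image'][140:200,380:580],(400,120),interpolation=cv2.INTER_CUBIC)
cv2.imwrite('pics/v4.png',o)
E
```

```text
t 7.1 p [ 0.5629 -0.174   0.1495] toolx [-0.002  0.002 -1.   ] tooly yaw 97.89 F [-0.54  0.6   0.33] gap 0.0097 q [-0.49  0.54  1.57  0.    1.04 -0.63]
t 7.2 p [ 0.563  -0.1733  0.1497] toolx [-0.002  0.001 -1.   ] tooly yaw 97.99 F [-0.57 -0.59  0.21] gap 0.0098 q [-0.49  0.54  1.57  0.    1.04 -0.63]
```

View pics/v4.png

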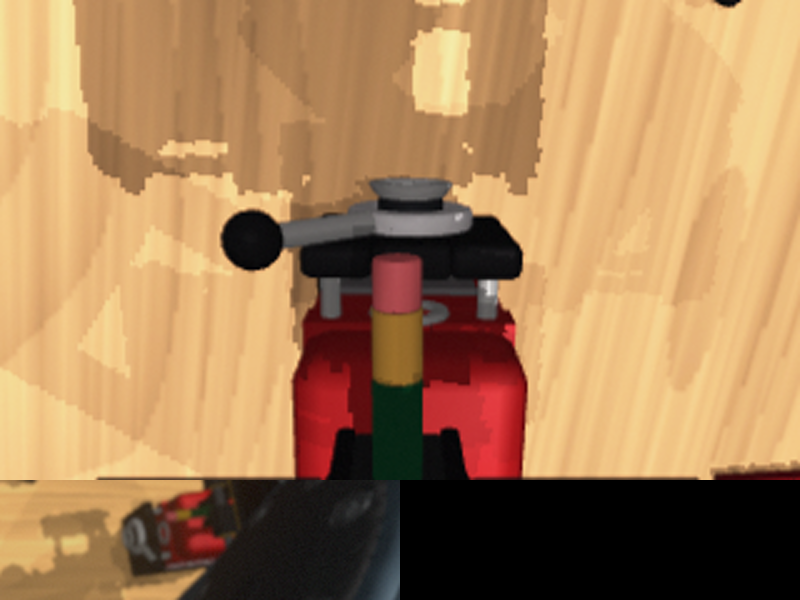

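The wrist view clearly shows, in crop px: the mouth cup (368–453, row 185), ring, carriage (300–522), knob (252,240), and the held pencil's tail (372–422, row 260). Next I compute the axis line relative to the pencil.

```bash
python3 - <<'E'
from h import *
c=dict(np.load('wrist4.npz'));N=lambda x,y:(160+x/2.5,60+y/2.5);r=lambda p:np.round(p,4)
def mid(x1,x2,y,z):
    A=px(c,*N(x1,y),z=z);B=px(c,*N(x2,y),z=z);return (A+B)/2,np.linalg.norm(A-B)
M0,w=mid(368,453,187,.078);print('mouth',r(M0),'w',w)
T,w=mid(378,443,204,.078);print('tube',r(T),w)
K1,w=mid(300,522,262,.111);print('carriage',r(K1),w)
K2,w=mid(293,527,400,.115);print('house',r(K2),w)
P,w=mid(372,422,300,.194);P2,w2=mid(372,422,420,.194);print('pencil',r(P),r(P2),w,w2)
for n,p in[('cup',(411,190)),('ring',(411,222)),('car',(411,262)),('cartop',(500,262)),('carfront',(500,225)),('roof',(340,400)),('knob',(252,238)),('pencil',(397,340)),('eras',(397,262))]:print(n,r(px(c,*N(*p))))
# carriage/roof edges via depth
f=200/np.tan(np.radians(float(c['vertical_fov']))/2);v,u=np.mgrid[0:400,0:640];zm=c['z_map']
W=np.stack([(u-c['cx'])/f*zm,-(v-c['cy'])/f*zm,-zm],-1)@c['extrinsics'][:3,:3].T+c['extrinsics'][:3,3]
rg=(u>270)&(u<380)&(v>130)&(v<240)
for n,lo,hi in(('roof',.119,.132),('car',.106,.115)):
    m=rg&(W[...,2]>lo)&(W[...,2]<hi)&((c['image'][...,2]>60) if n=='roof' else (c['image'].max(-1)<60))
    q=W[m];rr=cv2.minAreaRect(q[:,:2].astype(np.float32));print(n,m.sum(),rr,np.median(q[:,2]))
    for y0 in ():pass
k=(u>240)&(u<275)&(v>140)&(v<172)&(c['image'].max(-1)<60)&(W[...,2]>.09)
q=W[k];from scipy.optimize import least_squares
s=least_squares(lambda x:np.linalg.norm(q-x,axis=1)-.0085,q.mean(0)-[0,0,.005],loss='soft_l1',f_scale=.001);print('knob',r(s.x),k.sum(),s.cost)
E
```

```text
mouth [ 0.5591 -0.1195  0.078 ] w 0.02804925297753381
tube [ 0.5599 -0.1251  0.078 ] 0.02158946860481256
carriage [ 0.5614 -0.1377  0.111 ] 0.06580598906817249
house [ 0.567  -0.1797  0.115 ] 0.07204073774276018
pencil [ 0.5561 -0.1285  0.194 ] [ 0.5595 -0.153   0.194 ] 0.009520203687223363 0.009998682149080966
cup [ 0.559  -0.119   0.0912]
ring [ 0.5602 -0.1279  0.0982]
car [ 0.5576 -0.1204  0.1961]
cartop [ 0.5877 -0.1343  0.1098]
carfront [ 0.5914 -0.1286  0.0731]
roof [ 0.546  -0.1783  0.1256]
knob [ 0.5178 -0.1325  0.1336]
pencil [ 0.557  -0.1353  0.1977]
eras [ 0.555  -0.1206  0.1967]
roof 2352 ((0.562370777130127, -0.15940280258655548), (0.07172536849975586, 0.06902525573968887), 7.723007678985596) 0.12455279167388963
car 1080 ((0.5607995986938477, -0.13417589664459229), (0.06625254452228546, 0.017813507467508316), 6.300895690917969) 0.10996732242773759
knob [ 0.5161 -0.1343  0.1252] 443 0.0004650850308790356
```

arm_command(commands=[{"delta_pos": [0,0.045,0.001],"turn": [0,0,0]},{"delta_pos": [0,0.09,0.002],"turn": [0,0,0]},{"delta_pos": [0,0.135,0.003],"turn": [0.3,0,0]},{"delta_pos": [0,0.175,0.004],"turn": [0.3,0,0]},{"delta_pos": [0,0.196,0.005],"turn": [0.35,0,0]},{"delta_pos": [0.02,0.196,0.005],"turn": [0.35,0,0]},{"delta_pos": [0.055,0.196,0.005],"turn": [0.35,0,0]},{"delta_pos": [0.09,0.196,0.005],"turn": [0.35,0,0]},{"delta_pos": [0.11,0.196,0.005],"turn": [0.35,0,0]},{"delta_pos": [0.116,0.196,0.005],"turn": [0.35,0,0]},{"delta_pos": [0.116,0.196,0.005],"turn": [0.35,0,0]},{"delta_pos": [0.116,0.196,0.005],"turn": [0.35,0,0]}])

```text
clock: 8.4
eef_pos: [0.5426, 0.0199, 0.035]
orientation: [-0.047, 0.705, 0.047, 0.706]
contact_force: [0.3, -0.4, 0.5]
finger_gap: 0.0096
```

```bash
python3 - <<'E'
from h import *
P=[];Y=[];F=[];
for i in range(3):
    s=state();M=R.from_quat(s['orientation']).as_matrix();P.append(s['eef_pos']);Y.append(np.degrees(np.arctan2(M[1,1],M[0,1])));F.append(s['contact_force']);c=cam('scene','scene5') if i==1 else cam('wrist','wrist5')
print(np.round(P,4),Y,np.round(F,1));show()
d=np.array([.1323,-.9912]);m=np.array([.5597,-.1195])
p=np.mean(P,0);e=p[:2]-m;print('along',e@d,'lateral(+y side)',e@np.array([-d[1],d[0]]))
a=dict(np.load('scene5.npz'));o=cv2.resize(a['image'][200:290,180:330],(800,480),interpolation=cv2.INTER_CUBIC);cv2.imwrite('pics/v5.png',o)
E
```

```text
[[0.5426 0.0199 0.035 ]
 [0.5429 0.0197 0.0353]
 [0.5429 0.0195 0.0353]] [np.float64(97.59795853620277), np.float64(97.58424553885934), np.float64(97.57048708037219)] [[ 0.3 -0.4  0.5]
 [-0.1 -0.8 -0.5]
 [-0.5 -0.6 -0.8]]
t 8.55 p [0.5429 0.0194 0.0353] toolx [ 0.003 -0.    -1.   ] tooly yaw 97.56 F [-0.05  0.33 -0.01] gap 0.0098 q [-0.17  0.66  1.77  0.    0.71 -0.3 ]
along -0.14022717645068009 lateral(+y side) 0.0016589033425111893
```

View pics/v5.png

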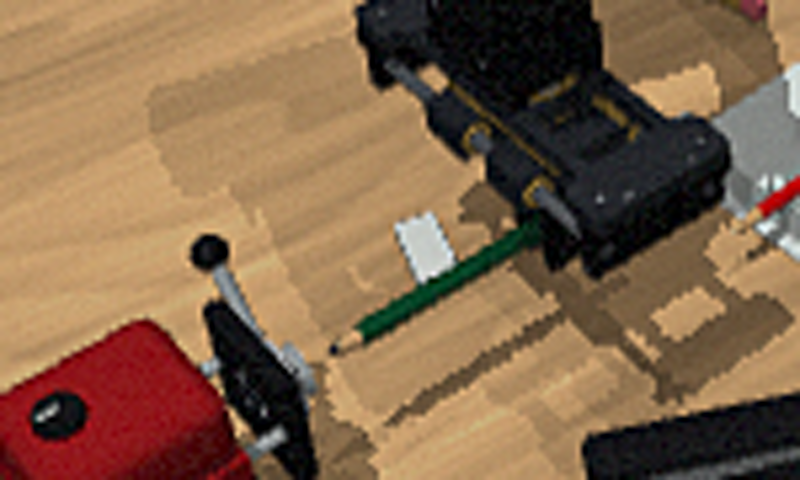

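arm_command(commands=[{"delta_pos": [0.0015,0,-0.0017],"turn": [0,0,0]},{"delta_pos": [0.0015,0,-0.0017],"turn": [0,0,0]},{"delta_pos": [0.0015,-0.004,-0.0017],"turn": [0,0,0]},{"delta_pos": [0.0015,-0.008,-0.0017],"turn": [0,0,0]},{"delta_pos": [0.0015,-0.012,-0.0017],"turn": [0,0,0]},{"delta_pos": [0.0015,-0.015,-0.0017],"turn": [0,0,0]},{"delta_pos": [0.0015,-0.018,-0.0017],"turn": [0,0,0]},{"delta_pos": [0.0015,-0.021,-0.0017],"turn": [0,0,0]},{"delta_pos": [0.0015,-0.024,-0.0017],"turn": [0,0,0]},{"delta_pos": [0.0015,-0.027,-0.0017],"turn": [0,0,0]},{"delta_pos": [0.0015,-0.03,-0.0017],"turn": [0,0,0]},{"delta_pos": [0.0015,-0.033,-0.0017],"turn": [0,0,0]},{"delta_pos": [0.0015,-0.033,-0.0017],"turn": [0,0,0]}], force=5)

```text
clock: 9.85
eef_pos: [0.5448, -0.0139, 0.0325]
orientation: [-0.046, 0.705, 0.046, 0.706]
contact_force: [0.2, -0.3, -0.1]
finger_gap: 0.0101
```

```bash
cat >> h.py <<'E'
def along(n=1):
    d=np.array([.1323,-.9912]);m=np.array([.5597,-.1195]);show()
    s=state();p=np.array(s['eef_pos'])[:2];F=np.array(s['contact_force'])[:2];l=np.array([-d[1],d[0]])
    print('along',round((p-m)@d,4),'tip',round((p-m)@d+.1244,4),'lat',round((p-m)@l,4),'F along',round(F@d,2),'lat',round(F@l,2))
E
python3 - <<'E'
from h import *
along();w=cam('wrist','wrist6');a=cam('scene','scene6');along()
E
```

```text
t 9.85 p [ 0.5448 -0.0139  0.0325] toolx [ 0. -0. -1.] tooly yaw 97.52 F [ 0.16 -0.33 -0.09] gap 0.0101 q [-0.23  0.67  1.76 -0.    0.71 -0.36]
along -0.1066 tip 0.0178 lat -0.0008 F along 0.34 lat 0.11
t 9.95 p [ 0.5446 -0.0136  0.0325] toolx [ 0.  0. -1.] tooly yaw 97.53 F [-0.1   0.81 -0.24] gap 0.0097 q [-0.23  0.67  1.76  0.    0.71 -0.36]
along -0.107 tip 0.0174 lat -0.001 F along -0.81 lat 0.01
```

arm_command(commands=[{"delta_pos": [0,-0.003,0],"turn": [0,0,0]},{"delta_pos": [0,-0.006,0],"turn": [0,0,0]},{"delta_pos": [0,-0.009,0],"turn": [0,0,0]},{"delta_pos": [0,-0.012,0],"turn": [0,0,0]},{"delta_pos": [0,-0.015,0],"turn": [0,0,0]},{"delta_pos": [0,-0.018,0],"turn": [0,0,0]},{"delta_pos": [0,-0.021,0],"turn": [0,0,0]},{"delta_pos": [0,-0.024,0],"turn": [0,0,0]},{"delta_pos": [0,-0.024,0],"turn": [0,0,0]}])

```text
clock: 10.85
eef_pos: [0.548, -0.0379, 0.0325]
orientation: [-0.047, 0.705, 0.046, 0.706]
contact_force: [-0.2, 0.2, -0.4]
finger_gap: 0.0101
```

```bash
python3 - <<'E'
from h import *
along();w=cam('wrist','wrist7');a=cam('scene','scene7');along()
o=np.zeros((600,800,3),np.uint8)
o[:300]=cv2.resize(a['image'][215:290,170:370],(800,300),interpolation=cv2.INTER_CUBIC)
o[300:]=cv2.resize(w['image'][100:280,80:560],(800,300),interpolation=cv2.INTER_CUBIC)
cv2.imwrite('pics/v7.png',o)
# pencil top profile in tool frame
s=state();M=R.from_quat(s['orientation']).as_matrix();p=np.array(s['eef_pos'])
for r in range(175,232,8):
    row=[M.T@(px(w,u,r)-p) for u in range(308,334,1)]
    row=np.array([q for q in row if -.056<q[0]<-.044]);
    if len(row):print(r,np.round(row[:,1].mean(),3),'top x',np.round(row[:,0].min(),4),'z mid',np.round((row[:,2].min()+row[:,2].max())/2,4))
E
```

```text
t 10.85 p [ 0.548  -0.0379  0.0325] toolx [ 0. -0. -1.] tooly yaw 97.52 F [-0.22  0.16 -0.4 ] gap 0.0101 q [-0.27  0.67  1.75 -0.    0.72 -0.4 ]
along -0.0825 tip 0.0419 lat -0.0008 F along -0.19 lat -0.2
t 10.95 p [ 0.5478 -0.0375  0.0325] toolx [ 0. -0. -1.] tooly yaw 97.54 F [-0.18 -0.21 -0.03] gap 0.0098 q [-0.27  0.67  1.75 -0.    0.72 -0.4 ]
along -0.0829 tip 0.0415 lat -0.0009 F along 0.18 lat -0.21
175 0.049 top x -0.0475 z mid -0.0008
183 0.045 top x -0.0475 z mid -0.0008
191 0.041 top x -0.0478 z mid -0.0006
199 0.037 top x -0.0483 z mid -0.0006
207 0.033 top x -0.048 z mid -0.0008
215 0.029 top x -0.0486 z mid -0.0006
223 0.025 top x -0.0485 z mid -0.0006
231 0.021 top x -0.0486 z mid -0.0006
```

View pics/v7.png

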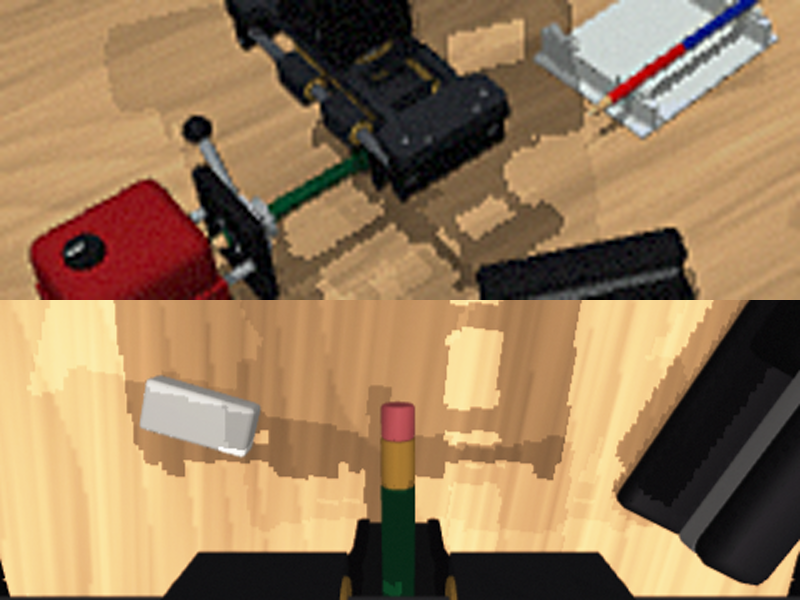

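The pencil is in the bore with no side force, and the bystanders are clear. I'll drop the grip to 3 N, so slip limits the push, and feed in slowly.

arm_command(commands=[{"delta_pos": [0,-0.001,0],"turn": [0,0,0]},{"delta_pos": [0,-0.002,0],"turn": [0,0,0]},{"delta_pos": [0,-0.003,0],"turn": [0,0,0]},{"delta_pos": [0,-0.004,0],"turn": [0,0,0]},{"delta_pos": [0,-0.005,0],"turn": [0,0,0]},{"delta_pos": [0,-0.006,0],"turn": [0,0,0]}], force=3)

```text
clock: 11.55
eef_pos: [0.5485, -0.0433, 0.0324]
orientation: [-0.047, 0.706, 0.047, 0.706]
contact_force: [-0.1, 0.4, 0.6]
finger_gap: 0.01
```

arm_command(commands=[{"delta_pos": [0,-0.001,0],"turn": [0,0,0]},{"delta_pos": [0,-0.002,0],"turn": [0,0,0]},{"delta_pos": [0,-0.003,0],"turn": [0,0,0]},{"delta_pos": [0,-0.004,0],"turn": [0,0,0]}])

```text
clock: 11.95
eef_pos: [0.549, -0.0473, 0.0325]
orientation: [-0.047, 0.706, 0.047, 0.706]
contact_force: [1.4, 0.7, 0.3]
finger_gap: 0.0102
```

arm_command(commands=[{"delta_pos": [0,-0.001,0],"turn": [0,0,0]},{"delta_pos": [0,-0.002,0],"turn": [0,0,0]},{"delta_pos": [0,-0.003,0],"turn": [0,0,0]},{"delta_pos": [0,-0.004,0],"turn": [0,0,0]}])

```text
clock: 12.35
eef_pos: [0.5496, -0.0512, 0.0325]
orientation: [-0.047, 0.706, 0.047, 0.706]
contact_force: [0.7, -0.0, 1.3]
finger_gap: 0.0105
```

arm_command(commands=[{"delta_pos": [0,-0.001,0],"turn": [0,0,0]},{"delta_pos": [0,-0.002,0],"turn": [0,0,0]},{"delta_pos": [0,-0.003,0],"turn": [0,0,0]},{"delta_pos": [0,-0.004,0],"turn": [0,0,0]}])

```text
clock: 12.75
eef_pos: [0.5501, -0.0552, 0.0324]
orientation: [-0.047, 0.706, 0.047, 0.706]
contact_force: [0.2, 0.8, 0.7]
finger_gap: 0.0099
```

arm_command(commands=[{"delta_pos": [0,-0.001,0],"turn": [0,0,0]},{"delta_pos": [0,-0.002,0],"turn": [0,0,0]},{"delta_pos": [0,-0.003,0],"turn": [0,0,0]},{"delta_pos": [0,-0.004,0],"turn": [0,0,0]}])

```text
clock: 13.15
eef_pos: [0.5506, -0.0592, 0.0325]
orientation: [-0.047, 0.706, 0.047, 0.706]
contact_force: [0.3, 0.2, 0.2]
finger_gap: 0.0097
```

```bash
cat >> h.py <<'E'
def tail():
    w=cam('wrist');s=state();M=R.from_quat(s['orientation']).as_matrix();p=np.array(s['eef_pos'])
    h=cv2.cvtColor(w['image'],cv2.COLOR_BGR2HSV)[:,316:324];m=(h[...,0]>40)&(h[...,0]<90)&(h[...,1]>80)
    v=[np.nonzero(m[150:,i])[0].min()+150 for i in range(8)];r=np.median(v)
    q=M.T@(px(w,320,r,z=p[2]+.0485)-p);print('green edge row',r,'y',np.round(q[1],4),'world along',np.round(((p+M@q)[:2]-[.5597,-.1195])@[.1323,-.9912],4))
E
python3 - <<'E'
from h import *
w=dict(np.load('wrist7.npz'));h=cv2.cvtColor(w['image'],cv2.COLOR_BGR2HSV)[:,316:324];m=(h[...,0]>40)&(h[...,0]<90)&(h[...,1]>80)
print([np.nonzero(m[150:,i])[0].min()+150 for i in range(8)])
tail();along()
E
```

```text
[np.int64(214), np.int64(214), np.int64(214), np.int64(214), np.int64(214), np.int64(214), np.int64(214), np.int64(214)]
green edge row 214.0 y 0.0305 world along -0.0914
t 13.2 p [ 0.5507 -0.0593  0.0325] toolx [ 0. -0. -1.] tooly yaw 97.54 F [0.97 0.81 0.04] gap 0.01 q [-0.31  0.68  1.74 -0.    0.72 -0.44]
along -0.0608 tip 0.0636 lat -0.0009 F along -0.67 lat 1.07
```

No slip so far, since the green edge is still at row 214. I'll continue.

arm_command(commands=[{"delta_pos": [0,-0.001,0],"turn": [0,0,0]},{"delta_pos": [0,-0.002,0],"turn": [0,0,0]},{"delta_pos": [0,-0.003,0],"turn": [0,0,0]}])

```text
clock: 13.5
eef_pos: [0.5506, -0.0613, 0.0323]
orientation: [-0.046, 0.706, 0.047, 0.705]
contact_force: [0.5, 4.7, 0.5]
finger_gap: 0.0098
```

arm_command(commands=[{"delta_pos": [0,-0.001,0],"turn": [0,0,0]},{"delta_pos": [0,-0.002,0],"turn": [0,0,0]},{"delta_pos": [0,-0.003,0],"turn": [0,0,0]}])

```text
clock: 13.8
eef_pos: [0.551, -0.0646, 0.0323]
orientation: [-0.046, 0.706, 0.047, 0.705]
contact_force: [0.1, 2.7, -0.1]
finger_gap: 0.01
```

```bash
python3 - <<'E'
from h import *
tail();along()
E
```

```text
green edge row 207.0 y 0.0342 world along -0.0894
t 13.85 p [ 0.5511 -0.0649  0.0324] toolx [-0.001  0.    -1.   ] tooly yaw 97.55 F [-0.83  4.85 -0.49] gap 0.0098 q [-0.32  0.68  1.74  0.    0.73 -0.45]
along -0.0553 tip 0.0691 lat -0.0013 F along -4.92 lat -0.18
```

Contact felt: about 4.8 N against the feed, and the pencil slipped harmlessly in the light grip (edge row 214→207) while it stayed still in the world. I'll release and lift straight up.

arm_command(commands=[{"delta_pos": [0,0,0],"turn": [0,0,0]},{"delta_pos": [0,0,0],"turn": [0,0,0]},{"delta_pos": [0,0,0],"turn": [0,0,0]},{"delta_pos": [0,0,0],"turn": [0,0,0]},{"delta_pos": [0,0,0],"turn": [0,0,0]},{"delta_pos": [-0.02,0,0],"turn": [0,0,0]},{"delta_pos": [-0.05,0,0],"turn": [0,0,0]},{"delta_pos": [-0.09,0,0],"turn": [0,0,0]},{"delta_pos": [-0.12,0,0],"turn": [0,0,0]},{"delta_pos": [-0.12,0,0],"turn": [0,0,0]}], jaw=-0.2)

```text
clock: 14.85
eef_pos: [0.5547, -0.0661, 0.1569]
orientation: [-0.048, 0.702, 0.045, 0.709]
contact_force: [0.3, 0.0, 0.3]
finger_gap: 0.052
```

```bash
python3 - <<'E'
from h import *
along();w=cam('wrist','wrist8');a=cam('scene','scene8')
# green/ferrule boundary in world
h=cv2.cvtColor(w['image'],cv2.COLOR_BGR2HSV)
m=cv2.inRange(h,(40,80,10),(90,255,200));v,u=np.nonzero(m[:, 290:350]);u=u+290
print('green rows',v.min(),v.max(),'u at top',u[v==v.min()])
r=v.min();uc=u[v==r+1].mean();P=px(w,uc,r+1);print('edge world',np.round(P,4),'along',np.round((P[:2]-[.5597,-.1195])@[.1323,-.9912],4))
Q=px(w,uc,r+12);print(np.round(Q,4))
cv2.imwrite('pics/v8.png',np.vstack([cv2.resize(w['image'][80:280,160:480],(800,400)),cv2.resize(a['image'][220:290,180:460],(800,200))]))
E
```

```text
t 14.85 p [ 0.5547 -0.0661  0.1569] toolx [ 0.009 -0.003 -1.   ] tooly yaw 97.56 F [0.34 0.04 0.3 ] gap 0.052 q [-0.32  0.49  1.65 -0.    1.   -0.45]
along -0.0536 tip 0.0708 lat 0.0021 F along 0.01 lat 0.35
green rows 154 251 u at top [311 312 320 321]
edge world [ 0.5478 -0.0314  0.0747] along -0.0889
[ 0.549  -0.041   0.0752]
```

View pics/v8.png

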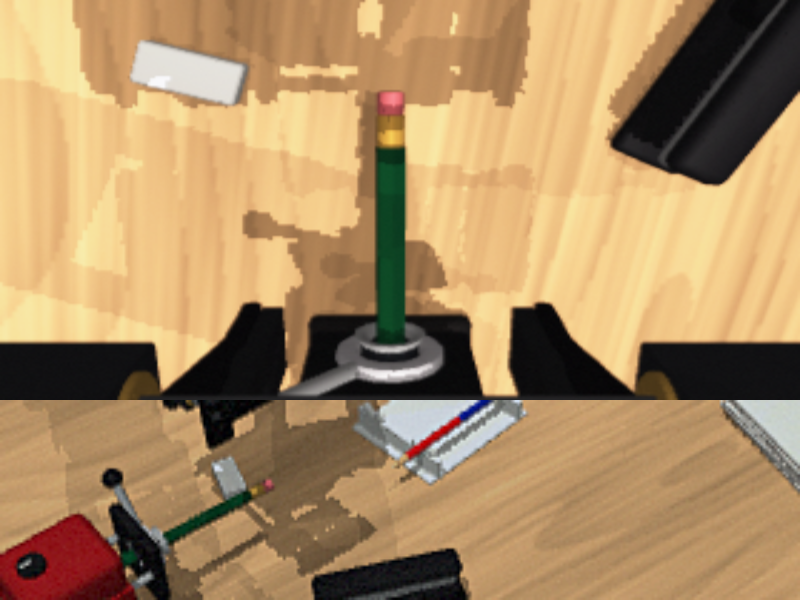

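The pencil stays home: the ferrule edge is at −88.9 mm along the chuck against −89.4 before release, drooping slightly. Next I shut the jaws and go to the lever's open side.

arm_command(commands=[{"delta_pos": [0,-0.01,-0.035],"turn": [0,0,0]},{"delta_pos": [0,-0.03,-0.065],"turn": [0,0,0]},{"delta_pos": [0,-0.05,-0.077],"turn": [0,0,0]},{"delta_pos": [0,-0.0625,-0.077],"turn": [0,0,0]},{"delta_pos": [0,-0.0625,-0.077],"turn": [0,0,0]},{"delta_pos": [0,-0.0625,-0.077],"turn": [0,0,0]},{"delta_pos": [0,-0.0625,-0.077],"turn": [0,0,0]},{"delta_pos": [0.03,-0.0625,-0.077],"turn": [0,0,0]},{"delta_pos": [0.05,-0.0625,-0.077],"turn": [0,0,0]},{"delta_pos": [0.06,-0.0625,-0.077],"turn": [0,0,0]},{"delta_pos": [0.06,-0.0625,-0.077],"turn": [0,0,0]},{"delta_pos": [0.06,-0.0625,-0.077],"turn": [0,0,0]}], jaw=1, force=20)

```text
clock: 16.15
eef_pos: [0.4838, -0.1369, 0.0927]
orientation: [-0.047, 0.705, 0.047, 0.706]
contact_force: [0.2, -0.2, -0.6]
finger_gap: 0.0006
```

```bash
python3 - <<'E'
from h import *
along();w=cam('wrist','wrist9');a=cam('scene','scene9');along()
cv2.imwrite('pics/v9.png',np.hstack([cv2.resize(w['image'][100:300,220:420],(400,400)),cv2.resize(a['image'][225:300,175:250],(400,400),interpolation=cv2.INTER_CUBIC)]))
E
```

```text
t 16.15 p [ 0.4838 -0.1369  0.0927] toolx [ 0. -0. -1.] tooly yaw 97.59 F [ 0.24 -0.15 -0.63] gap 0.0006 q [-0.5   0.53  1.83  0.    0.78 -0.63]
along 0.0072 tip 0.1316 lat -0.0775 F along 0.18 lat 0.22
t 16.25 p [ 0.4841 -0.1373  0.0933] toolx [ 0.002 -0.001 -1.   ] tooly yaw 97.57 F [-0.46  0.79  0.57] gap 0.0002 q [-0.5   0.53  1.83  0.    0.78 -0.63]
along 0.0077 tip 0.1321 lat -0.0773 F along -0.84 lat -0.35
```

View pics/v9.png

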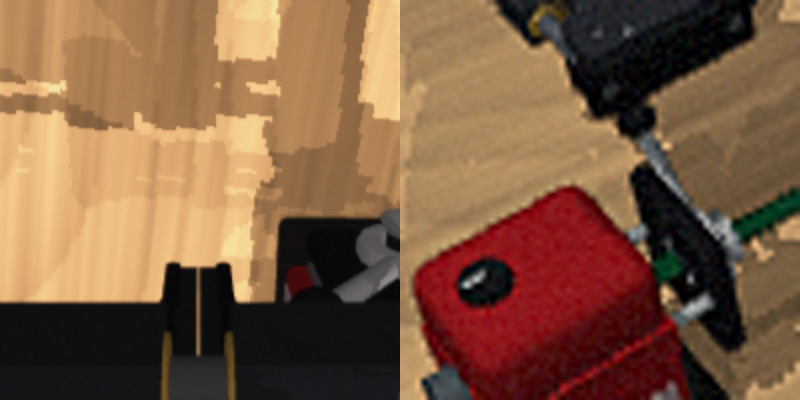

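The closed fingers stand just beside the knob (the scene crop shows them touching it in projection), and the lever is still open. I'll push over in two stages.

arm_command(commands=[{"delta_pos": [0,0,0.008],"turn": [0,0,0]},{"delta_pos": [0,0,0.013],"turn": [0,0,0]},{"delta_pos": [-0.001,0,0.016],"turn": [0,0,0]},{"delta_pos": [-0.003,0,0.019],"turn": [0,0,0]},{"delta_pos": [-0.006,0,0.023],"turn": [0,0,0]},{"delta_pos": [-0.008,0,0.027],"turn": [0,0,0]},{"delta_pos": [-0.01,0,0.031],"turn": [0,0,0]},{"delta_pos": [-0.012,0,0.036],"turn": [0,0,0]},{"delta_pos": [-0.014,0,0.041],"turn": [0,0,0]},{"delta_pos": [-0.015,0,0.046],"turn": [0,0,0]},{"delta_pos": [-0.016,0,0.051],"turn": [0,0,0]},{"delta_pos": [-0.016,0,0.056],"turn": [0,0,0]},{"delta_pos": [-0.016,0,0.06],"turn": [0,0,0]}])

```text
clock: 17.55
eef_pos: [0.5408, -0.1286, 0.1087]
orientation: [-0.046, 0.707, 0.047, 0.704]
contact_force: [-4.5, -1.0, 3.4]
finger_gap: 0.0006
```

```bash
python3 - <<'E'
from h import *
along();a=cam('scene','scene10');along()
cv2.imwrite('pics/v10.png',cv2.resize(a['image'][220:290,175:285],(770,490),interpolation=cv2.INTER_CUBIC))
E
```

```text
t 17.55 p [ 0.5408 -0.1286  0.1087] toolx [-0.004  0.001 -1.   ] tooly yaw 97.57 F [-4.54 -1.    3.38] gap 0.0006 q [-0.43  0.56  1.69 -0.    0.9  -0.57]
along 0.0065 tip 0.1309 lat -0.0199 F along 0.39 lat -4.63
t 17.6 p [ 0.5418 -0.1286  0.1087] toolx [-0.003  0.001 -1.   ] tooly yaw 97.56 F [-3.85  1.3   2.93] gap 0.0002 q [-0.43  0.56  1.69 -0.    0.9  -0.57]
along 0.0067 tip 0.1311 lat -0.0189 F along -1.8 lat -3.65
```

View pics/v10.png

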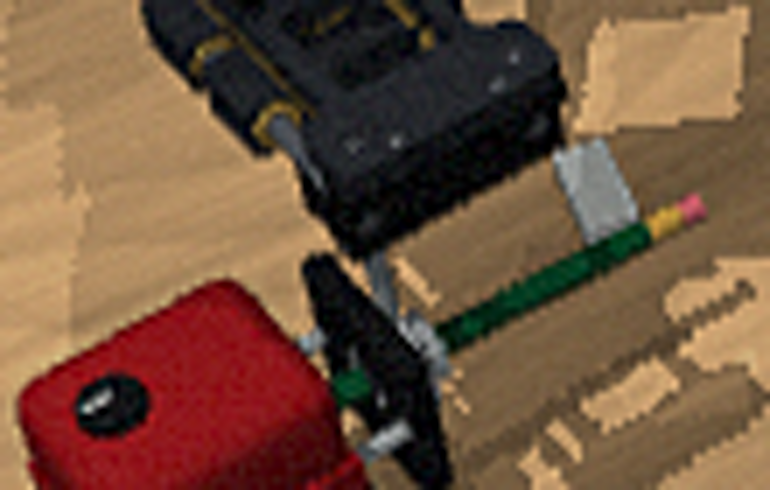

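The lever is near upright with about 4.6 N at the knob, as specified, and the pencil is still in. Now the rest of the swing.

arm_command(commands=[{"delta_pos": [0,0,0.004],"turn": [0,0,0]},{"delta_pos": [0.001,0,0.008],"turn": [0,0,0]},{"delta_pos": [0.001,0,0.012],"turn": [0,0,0]},{"delta_pos": [0.002,0,0.016],"turn": [0,0,0]},{"delta_pos": [0.003,0,0.02],"turn": [0,0,0]},{"delta_pos": [0.004,0,0.024],"turn": [0,0,0]},{"delta_pos": [0.005,0,0.028],"turn": [0,0,0]},{"delta_pos": [0.006,0,0.031],"turn": [0,0,0]},{"delta_pos": [0.007,0,0.034],"turn": [0,0,0]},{"delta_pos": [0.007,0,0.037],"turn": [0,0,0]}])

```text
clock: 18.6
eef_pos: [0.5781, -0.1244, 0.1005]
orientation: [-0.047, 0.707, 0.047, 0.704]
contact_force: [-6.2, -2.0, -2.9]
finger_gap: 0.0002
```

arm_command(commands=[{"delta_pos": [0,0,0.0015],"turn": [0,0,0]},{"delta_pos": [0,0,0.003],"turn": [0,0,0]},{"delta_pos": [0,0,0.003],"turn": [0,0,0]}])

```text
clock: 18.9
eef_pos: [0.5798, -0.1241, 0.0997]
orientation: [-0.046, 0.708, 0.047, 0.703]
contact_force: [-6.6, -3.3, -2.9]
finger_gap: 0.0009
```

```bash
python3 - <<'E'
from h import *
along();a=cam('scene','scene11');along()
E
```

```text
t 18.9 p [ 0.5798 -0.1241  0.0997] toolx [-0.006  0.    -1.   ] tooly yaw 97.58 F [-6.57 -3.26 -2.93] gap 0.0009 q [-0.4   0.61  1.6  -0.    0.94 -0.53]
along 0.0072 tip 0.1316 lat 0.0193 F along 2.36 lat -6.94
t 18.95 p [ 0.5798 -0.1241  0.0997] toolx [-0.006  0.    -1.   ] tooly yaw 97.58 F [-6.83 -2.31 -2.8 ] gap 0.0007 q [-0.4   0.61  1.6  -0.    0.94 -0.53]
along 0.0072 tip 0.1316 lat 0.0193 F along 1.38 lat -7.08
```

Still about 7 N, which is jaw-bite level and not the end stop. I'll push on until the force rises.

arm_command(commands=[{"delta_pos": [0,0,0.0015],"turn": [0,0,0]},{"delta_pos": [0,0,0.003],"turn": [0,0,0]},{"delta_pos": [0,0,0.003],"turn": [0,0,0]}])

```text
clock: 19.25
eef_pos: [0.5801, -0.124, 0.0995]
orientation: [-0.047, 0.71, 0.047, 0.701]
contact_force: [-11.4, -5.2, -0.4]
finger_gap: 0.0003
```

arm_command(commands=[{"delta_pos": [0,0,0.0015],"turn": [0,0,0]},{"delta_pos": [0,0,0.003],"turn": [0,0,0]},{"delta_pos": [0,0,0.003],"turn": [0,0,0]}])

```text
clock: 19.55
eef_pos: [0.5802, -0.1239, 0.0994]
orientation: [-0.047, 0.712, 0.048, 0.699]
contact_force: [-17.3, -6.8, 3.9]
finger_gap: 0.0003
```

The position is blocked at lat ≈ 19.5 mm and the force climbed to 18 N, so the lever is on its end stop. I'll back off, lift, and inspect.

arm_command(commands=[{"delta_pos": [0,0,-0.01],"turn": [0,0,0]},{"delta_pos": [0,0,-0.025],"turn": [0,0,0]},{"delta_pos": [-0.02,0,-0.03],"turn": [0,0,0]},{"delta_pos": [-0.06,0,-0.03],"turn": [0,0,0]},{"delta_pos": [-0.075,-0.03,-0.03],"turn": [0,0,0]},{"delta_pos": [-0.075,-0.06,-0.03],"turn": [0,0,0]},{"delta_pos": [-0.075,-0.06,-0.03],"turn": [0,0,0]},{"delta_pos": [-0.075,-0.06,-0.03],"turn": [0,0,0]},{"delta_pos": [-0.075,-0.06,-0.03],"turn": [0,0,0]}])

```text
clock: 20.45
eef_pos: [0.5669, -0.1859, 0.1761]
orientation: [-0.046, 0.705, 0.047, 0.706]
contact_force: [-0.4, -0.2, 0.1]
finger_gap: 0.0001
```

```bash
python3 - <<'E'
from h import *
along();w=cam('wrist','wrist12');a=cam('scene','scene12');along()
cv2.imwrite('pics/v12.png',np.vstack([cv2.resize(w['image'][60:260,160:480],(640,400)),cv2.resize(a['image'][220:290,175:399],(640,200),interpolation=cv2.INTER_CUBIC)]))
h=cv2.cvtColor(w['image'],cv2.COLOR_BGR2HSV);m=cv2.inRange(h,(40,80,10),(90,255,200));m[:,:260]=0;m[:,380:]=0
v,u=np.nonzero(m);r=v.min();d=np.array([.1323,-.9912])
for k in(1,6,15,25,35):
    uc=u[v==r+k].mean();P=px(w,uc,r+k);print(r+k,np.round(uc,1),np.round(P,4),'along',np.round((P[:2]-[.5597,-.1195])@d,4),'lat',np.round((P[:2]-[.5597,-.1195])@[.9912,.1323],4))
E
```

```text
t 20.45 p [ 0.5669 -0.1859  0.1761] toolx [ 0.001  0.001 -1.   ] tooly yaw 97.56 F [-0.43 -0.16  0.13] gap 0.0001 q [-0.5   0.51  1.53  0.    1.1  -0.64]
along 0.0667 tip 0.1911 lat -0.0017 F along 0.11 lat -0.44
t 20.55 p [ 0.5666 -0.1856  0.1761] toolx [-0.     0.001 -1.   ] tooly yaw 97.6 F [-0.95  0.14  0.43] gap 0.0006 q [-0.5   0.51  1.53  0.    1.1  -0.64]
along 0.0664 tip 0.1908 lat -0.002 F along -0.26 lat -0.92
4 320.0 [ 0.547  -0.0314  0.0781] along -0.089 lat -0.0009
9 319.5 [ 0.547  -0.0348  0.0776] along -0.0856 lat -0.0013
18 319.5 [ 0.5479 -0.0415  0.0787] along -0.0788 lat -0.0014
28 319.5 [ 0.5489 -0.0488  0.079 ] along -0.0715 lat -0.0014
38 319.5 [ 0.5499 -0.0561  0.0786] along -0.0641 lat -0.0014
```

View pics/v12.png

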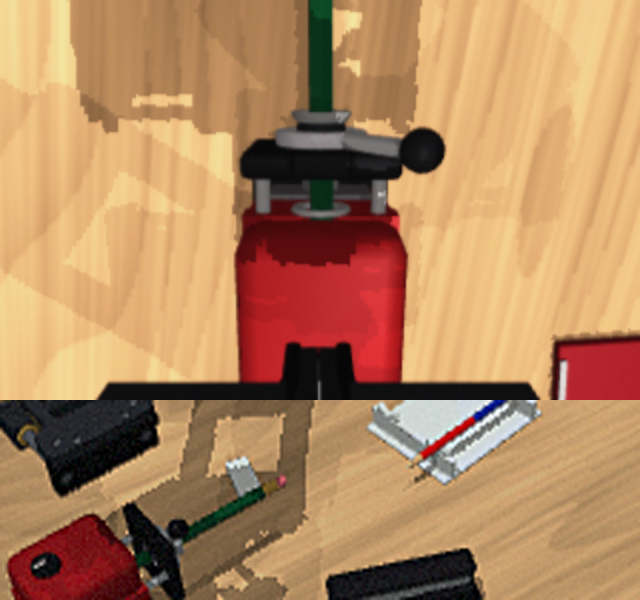

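The lever now leans to the far side (knob at crop (422,150)), the pencil is straight in the chuck, and its edge is still at −89.0 mm along. I'll check the knob angle and the bystanders, then hand in if they're fine.

```bash
python3 - <<'E'
from h import *
w=dict(np.load('wrist12.npz'));P=px(w,371,135,z=.131);l=(P[:2]-[.5591,-.1195])@[.9912,.1323]
print('knob lat',l,'closed angle',np.degrees(np.arcsin(l/.065)),'depth',px(w,371,135))
a=dict(np.load('scene0.npz'));b=dict(np.load('scene12.npz'))
for n,(u0,u1,v0,v1) in dict(mug=(362,390,170,210),stapler=(288,346,270,308),redblue=(318,362,211,246)).items():
    D=cv2.absdiff(a['image'][v0:v1,u0:u1],b['image'][v0:v1,u0:u1]).max(-1);print(n,'median diff',np.median(D),'p95',np.percentile(D,95))
if l>.032: sign_off();print('signed off',state()['clock'])
E
```

```text
knob lat 0.037152530280419004 closed angle 34.86029528688763 depth [ 0.5957266  -0.12345617  0.13921587]
mug median diff 8.0 p95 14.0
stapler median diff 10.0 p95 18.0
redblue median diff 12.0 p95 109.0
the job is handed in; nothing more can be done
the job is handed in; nothing more can be done
```

The green pencil from the rest is in the chuck with its lead against the cutter, and the clamp lever is fully closed. I handed the job in at about 20.6 s.

**Feeding:** I used a 3 N grip so the pencil would slip before the lead could break. Contact came at about 4.8 N, with the lead roughly 66 mm inside the mouth. The pencil then slipped in the fingers as intended.

**Clamping:** I released the pencil and pushed the lever over with closed fingers. It stopped moving and the force rose to 18 N, so it is on its end stop.

**Last checks:**
- **Lever:** the knob measured 34.9° past upright, against 35° for fully closed.
- **Pencil:** the ferrule edge stood at −89.4 mm along the chuck before release, −88.9 mm after and −89.0 mm once clamped. It lies about level and in line with the chuck.
- **Robot:** clear of everything, with no force above the noise.
- **Other things on the desk:** before-and-after pictures of the mug and stapler match. The comparison for the red and blue pencil showed some changed pixels, which I put down to shadows and the missing green pencil, because it looked unmoved in its notch. I compared the eraser only by eye, and nothing came near it.

**One disagreement:** the real fingertips end about 25 mm short of the reported tool point, as both the wrist and scene cameras showed. My first grasp therefore closed on air just above the pencil, without disturbing anything. I allowed for the offset from then on.

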